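# Pin the tube wheel onto the rotator spindle

## Task

Lock the tube wheel onto the rotator: take the linchpin out of its stowage block and push it, ring towards the free end of the spindle, down through the wheel's collar and the spindle until its shoulder sits on the collar, then swing its ring down over the spindle end until it snaps shut. The wheel was not slid on far enough, so with the pin's tip in the collar feel for the hole in the spindle by easing the wheel towards the housing, and never force the pin.

Things in the scene. Friction and masses are not known exactly. Their poses are not given: they have to be found in the camera images.
- rotator: tube rotator, fixed to the bench: white housing, 100 mm wide and high, with a level square steel spindle, 20 mm on a side, centre line 62 mm up. Origin on the bench under the spindle, 48 mm before the housing's face; z up; +x runs along the spindle from its free end (roughly towards the robot) to the housing. Its upright 9.6 mm cross hole is hidden under the wheel's collar; it is clamped to within a few mm of reach only.
- collar_hole (a point): centre of the mouth of the upright 9.6 mm hole in the top of the wheel's collar, 78 mm above the bench; axes as the rotator's. The aluminium collar is a square sleeve 32 mm on a side with 6 mm walls, a second hole below; it reaches 14 mm along -x and 32 mm along +x. It slides on the spindle along x, stiffly (2.5 N, more under a pressed pin; the pin's side rubs in the hole with up to 2 N), and cannot turn.
- wheel_front (a point): centre of the front of the white tube wheel, on the spindle's centre line, 25 mm along +x from the collar's hole; 96 mm across, fixed to the collar. It stands 4 to 15 mm too far out (along -x): a pin put into the collar's hole first stops on the spindle, about 6 mm down. Pushed along +x by the pin, the wheel comes to where the holes line up and the pin drops on; a little too far is possible.
- pin_tab (a point): centre of the thumb tab of the steel linchpin, where it is grasped: upright, 12 mm wide along y, 16 mm along x, 21 mm high. z runs up the pin, y along the ring's hinge; the open ring points along -x. Below the centre: hinge 14.5 mm, underside of the round 17 mm shoulder 23.5 mm, tip 63.5 mm. Shank 8 mm thick, the last 6 mm tapered to 5.6 mm. It stands in the block at the start.
- pin_seat (a point): centre of the underside of the linchpin's shoulder; lies on collar_hole when the pin is fully home
- ring_bow (a point): middle of the far bow of the linchpin's ring, 52.5 mm from the ring's hinge. The ring is a loop of 4 mm steel wire, 49 mm across the outside of its parallel sides, hinged on both sides of the head 9 mm above the shoulder's underside. Open, it stands out level with the hinge.
- ring (a joint): angle of the linchpin's ring: 0 open (level, pointing along -x of the pin), 1.57 shut (hanging straight down, the bow under the pin's tip). An over-centre spring holds it at 0; pressed down at the bow with 1 to 3 N it gives way, and beyond 0.4 to 0.6 (bow 20 to 30 mm down) it snaps to 1.57 by itself.
- block_hole (a point): mouth of the 10.5 mm, 46 mm deep hole in the aluminium stowage block (64 x 46 mm, top 52 mm above the bench, fixed) in which the linchpin stands at the start with its shoulder on the block's top

How it is judged:
By the outcome, as a careful person would: the job done as asked, in the order asked, and still so for the second after the job is handed in, with the robot touching nothing.
It also fails if it takes over 61 s, if anything falls off the work surface, if the arm or the gripper's body presses on something with over 40 N, if the wrist force passes 120 N, or if a joint passes its speed limit or range.

## Robot

A 6-joint arm with a two-finger parallel gripper is mounted at the origin on a cart in front of the work surface, level with it; the furniture and walls round the work are solid. World frame = base frame: x ahead of the robot, y to its left, z up, the work surface at z = 0. Lengths are in m, angles in rad, forces in N, time in s.
With the tool pointing down it reaches from about 0.3 to 0.875 m from the base axis. Payload 6.4 kg.
Tool frame: the origin (TCP) lies between the finger pads; the fingertips stand ctrl.tip_extent ahead of it and the grasp point (between the pads) is the TCP (ctrl.tip_extent is the distance from the TCP to the fingertips, in m); z points along the fingers, y is the line along which they close (so a half turn about z gives the same grasp; the last joint's range is limited). The gripper opens to 85 mm and grips with 20 to 120 N. Pads are 22 mm wide; open, the fingers measure 114 mm over their backs; the gripper's body (76 mm by 85 mm) begins 54 mm behind the grasp point. The pads swing forward as they close: fully open they stand 13 mm farther back than shut.
Start: joints at [-1.389, 0.181, 1.607, -0, 1.354, -0.206], TCP at [0.217, -0.532, 0.25] pointing down, gripper open.
Joint ranges: [-2.99, 2.99], [-0.89, 2.07], [0.3, 2.58], [-1.14, 4.28], [0, 2.63], [-3.12, 3.12]. Speed limits (rad/s): [2.57, 2.57, 3.01, 3.14, 3.14, 3.14].

## Interface

Orientations are given as a unit quaternion [w, x, y, z].
In Python, from bench import ctrl gives the robot as it stands.
- The arm moves only by the tool send_rows, never from a script. Its arguments are lists of equal length, an entry for each row: "dr": the turn, a rotation vector about the tool's x, y, z in units of 6 degrees (1.0 is 6 degrees), a list of three; "xyz": the shift along the tool's x, y, z in cm, a list of three; "jaw": the opening in per cent of the stroke, from 0 (shut) to 100 (fully open). In form: {"dr": [[wx, wy, wz], ...], "xyz": [[dx, dy, dz], ...], "jaw": [jaw, ...]}. A call has exactly 8 rows; each row is the pose to reach, as a shift and turn from the pose commanded when the call began, along the tool's axes at that moment; what a row does not reach only later rows make up. A row lasts 1/8 s, in which the tool goes at most 62.5 mm and 10.7 degrees, less where a joint would pass 70% of its speed; a pose out of reach is approached as far as the arm can. A call with a gripper value outside its range is refused whole. The fingers move at their own pace and stop on an object; the grip force is fixed at half the most. Time passes only in rows, so rows that repeat a pose let the fingers close, or fill a call up. It gives the time, the measured TCP pose, the force, the opening and the grip force at its end, in the units of the state.
- ctrl.get_obs(): the state, without advancing time (a new reading comes with each control period).
- ctrl.camera(name): name is "side" or "top"; returns the picture (384x512x3 uint8, red, green, blue); there is no depth.
- ctrl.calibration(name): a dict with "camera_matrix" (3x3 intrinsics, pixels), "world_from_camera" (4x4, takes a point from camera to world coordinates). Camera axes: x right, y up, looking along -z (the intrinsics and any distortion apply to the point x, -y, -z); pixel columns grow to the right and rows downward; lengths in m; the calibration is good to about 2 mm. A picture is of the moment at which its call begins. calibration takes no time and is no camera call.
- ctrl.hand_in(): hands the job in; it is judged then, once.
The state is a dict: "time_s": time; "q": joint angles; "dq": joint speeds; "joint_efforts": joint torques, N m; "eef_pos": TCP position; "eef_rot": TCP orientation; "wrist_force": force on the tool from outside, world axes, zero at the start; "torque": the same for the moment, N m; "opening": opening from 0.0 (shut) to 1.0 (fully open); "grasp_force": force on a finger pad.
Only numpy, scipy, OpenCV 4.12 (cv2) and the standard library are available. Lean on these libraries where they do the work, as an engineer would, in place of code of your own. Each camera call takes 0.05 s, during which the arm holds its last target. There are 200 camera calls.

## Working session

There is one attempt and no reset: what is moved stays moved. The work goes in short steps, Python scripts to look and compute and a tool call to move; the robot and the scene stay as the last step left them, time stands still between calls to the robot, and variables do not carry over. Pictures are saved under pics/ and viewed, at most 10 in all, crops included, and the job is handed in when it is done.

Besides the shell and the picture viewer there is one more tool, called after "Call:" by a JSON object that holds its "op" and its "data". send_rows: Moves the arm, as the interface text tells. Its arguments: {"type":"object","properties":{"dr":{"type":"array","items":{"type":"array","items":{"type":"number"}}},"xyz":{"type":"array","items":{"type":"array","items":{"type":"number"}}},"jaw":{"type":"array","items":{"type":"number"}}},"required":["dr","xyz","jaw"]}

```bash
mkdir -p pics; ls
python3 - <<'E'
from bench import ctrl
import cv2,numpy as np
a=ctrl.camera("side");b=ctrl.camera("top")
cv2.imwrite("pics/s0.png",a[:,:,::-1]);cv2.imwrite("pics/t0.png",b[:,:,::-1])
np.set_printoptions(precision=4,suppress=True)
for n in("side","top"):
    c=ctrl.calibration(n);print(c["camera_matrix"],c["world_from_camera"],c.keys())
print(ctrl.tip_extent,ctrl.get_obs())
E
```

```text
pics
[[363.6707   0.     253.3435]
 [  0.     363.6707 195.0524]
 [  0.       0.       1.    ]] [[ 0.9998 -0.0179 -0.0101  0.4883]
 [-0.0015  0.4282 -0.9037 -0.8767]
 [ 0.0205  0.9035  0.428   0.4206]
 [ 0.      0.      0.      1.    ]] dict_keys(['camera_matrix', 'world_from_camera'])
[[354.2108   0.     257.6338]
 [  0.     354.2108 192.5055]
 [  0.       0.       1.    ]] [[ 0.0239  0.9882 -0.1511  0.3689]
 [-0.9996  0.026   0.0119 -0.124 ]
 [ 0.0157  0.1508  0.9884  0.9711]
 [ 0.      0.      0.      1.    ]] dict_keys(['camera_matrix', 'world_from_camera'])
0.019 {'time_s': 0.1, 'q': array([-1.3893,  0.1815,  1.6079,  0.    ,  1.3538, -0.2063]), 'dq': array([ 0.0006, -0.0002, -0.0019,  0.0012,  0.0006, -0.0009]), 'joint_efforts': array([  0.0001, -44.5874, -35.2238,  -0.0003,   0.0041,   0.    ]), 'eef_pos': array([ 0.2174, -0.5318,  0.2494]), 'eef_rot': array([-0.0008,  0.9813,  0.1927,  0.    ]), 'wrist_force': array([-1.0009,  0.3219, -0.3553]), 'torque': array([ 0.0363, -0.0183, -0.0068]), 'grasp_force': 0.0, 'opening': 1.0051107178128698}
```

View pics/s0.png

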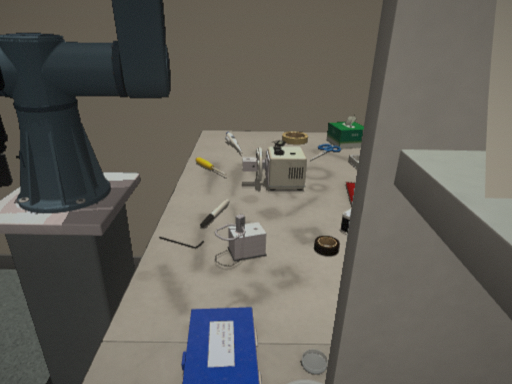

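View pics/t0.png

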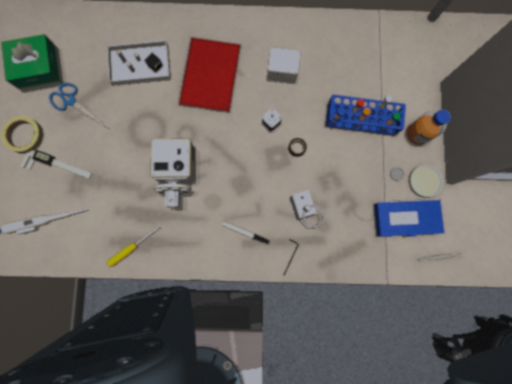

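The top view shows the rotator at about (172,175), with its collar towards the robot, and the block and pin at (304,206). The side view shows the rotator at (272,167) and the block at (247,240). Next I'll enlarge both.

Run:
```python
import cv2,numpy as np
a=cv2.imread("pics/s0.png");b=cv2.imread("pics/t0.png")
def cr(im,x,y,w=50,h=37):
    return cv2.resize(im[y:y+h,x:x+w],(400,296),interpolation=cv2.INTER_CUBIC)
# each tile 50x37 px, scale 8
o=np.vstack([np.hstack([cr(a,210,210,),cr(b,280,190)]),np.hstack([cr(a,232,145),cr(b,148,176)])])
cv2.imwrite("pics/c0.png",o)
```

```text
(no output)
```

View pics/c0.png

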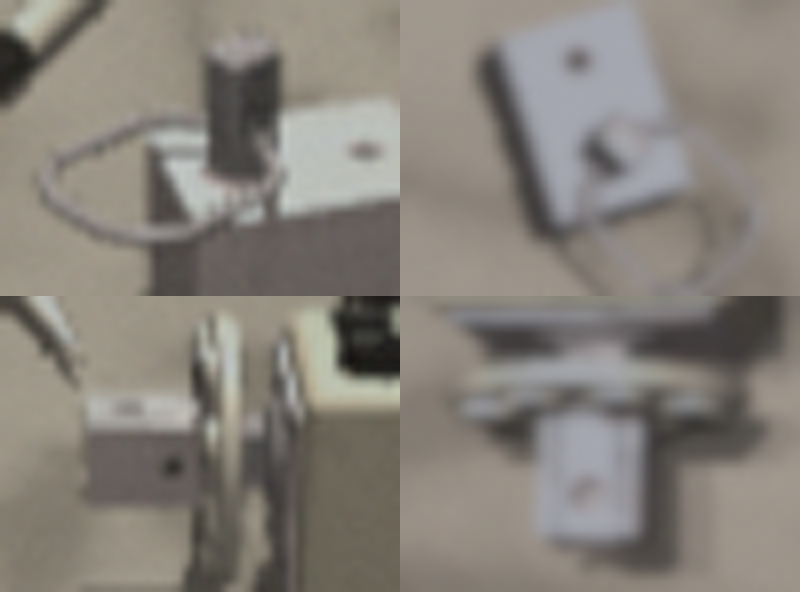

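```bash
cat > h.py <<'E'
from bench import ctrl
import numpy as np
from scipy.optimize import least_squares
np.set_printoptions(precision=4,suppress=True)
C={n:(ctrl.calibration(n)["camera_matrix"],ctrl.calibration(n)["world_from_camera"]) for n in("side","top")}
def ray(n,u,v):
    K,T=C[n];d=np.linalg.inv(K)@[u,v,1];d=T[:3,:3]@(d*[1,-1,-1]);return T[:3,3],d
def onz(n,u,v,z):
    o,d=ray(n,u,v);return o+d*(z-o[2])/d[2]
def tri(s,t):
    A=[];b=[]
    for n,p in(("side",s),("top",t)):
        o,d=ray(n,*p);d=d/np.linalg.norm(d);P=np.eye(3)-np.outer(d,d);A.append(P);b.append(P@o)
    return np.linalg.lstsq(np.vstack(A),np.hstack(b),rcond=None)[0]
def proj(n,p):
    K,T=C[n];c=T[:3,:3].T@(np.asarray(p)-T[:3,3]);c=K@(c*[1,-1,-1]);return c[:2]/c[2]
E
python3 - <<'E'
from h import *
f=lambda x0,y0,X,Y:(x0+(X+.5)/8-.5,y0+(Y+.5)/8-.5)
S=lambda X,Y:f(210,210,X,Y);T=lambda X,Y:f(280,190,X,Y);R=lambda X,Y:f(232,145,X,Y);Q=lambda X,Y:f(148,176,X,Y)
print("tabtop",onz("side",*S(243,47),.086),onz("top",*T(228,137),.086),tri(S(243,47),T(228,137)))
print("bow",onz("side",*S(42,180),.061),[onz("top",*T(*p),.061) for p in((335,255),(360,210),(292,290))])
print("block",[onz("top",*T(*p),.052) for p in((100,45),(235,5),(290,190),(160,225),(177,60))])
print("block2hole",onz("side",*S(366,149),.052))
print("chole",onz("side",*R(128,112),.078),onz("top",*Q(185,196),.078),tri(R(128,112),Q(185,196)))
print("collar top side",[onz("side",*R(*p),.078) for p in((88,134),(195,134),(88,100),(190,100))])
print("collar top top",[onz("top",*Q(*p),.078) for p in((135,240),(240,245),(140,120),(245,120),)])
print("wheel edge",[onz("top",*Q(*p),.11) for p in((65,75),(345,75))])
print("housing top z .1",[onz("top",*p,.1) for p in((152,140),(190,140),(190,179),(152,181))])
E
```

```text
tabtop [ 0.4703 -0.2626  0.086 ] [ 0.4714 -0.2625  0.086 ] [ 0.4709 -0.2626  0.086 ]
bow [ 0.4236 -0.2842  0.061 ] [array([ 0.437 , -0.3011,  0.061 ]), array([ 0.4517, -0.3092,  0.061 ]), array([ 0.4254, -0.2872,  0.061 ])]
block [array([ 0.5046, -0.2257,  0.052 ]), array([ 0.5191, -0.2701,  0.052 ]), array([ 0.4585, -0.2882,  0.052 ]), array([ 0.446 , -0.2458,  0.052 ]), array([ 0.5003, -0.251 ,  0.052 ])]
block2hole [ 0.5007 -0.252   0.052 ]
chole [0.4806 0.0838 0.078 ] [0.4803 0.0849 0.078 ] [0.4805 0.085  0.0776]
collar top side [array([0.4673, 0.0608, 0.078 ]), array([0.5038, 0.0628, 0.078 ]), array([0.4664, 0.0956, 0.078 ]), array([0.5023, 0.0976, 0.078 ])]
collar top top [array([0.4659, 0.0998, 0.078 ]), array([0.4651, 0.0666, 0.078 ]), array([0.5042, 0.1006, 0.078 ]), array([0.5051, 0.0674, 0.078 ])]
wheel edge [array([0.5127, 0.1164, 0.11  ]), array([0.515 , 0.0307, 0.11  ])]
housing top z .1 [array([0.6295, 0.1362, 0.1   ]), array([0.6323, 0.0403, 0.1   ]), array([0.5317, 0.035 , 0.1   ]), array([0.5241, 0.129 , 0.1   ])]
```

```bash
cat >> h.py <<'E'
from scipy.spatial.transform import Rotation as Ro
def plan(p,yaw,pos=None):
    """shift (cm) and turn (6deg) in the tool's axes to TCP p, tool down, tool x at yaw deg"""
    o=ctrl.get_obs();q=o["eef_rot"];R=Ro.from_quat([q[1],q[2],q[3],q[0]])
    y=np.radians(yaw);x=np.array([np.cos(y),np.sin(y),0]);z=np.array([0,0,-1.])
    Rt=Ro.from_matrix(np.c_[x,np.cross(z,x),z])
    print("xyz",R.inv().apply(np.array(p)-o["eef_pos"])*100,"dr",np.degrees((R.inv()*Rt).as_rotvec())/6)
E
python3 -c "
from h import *
plan((.471,-.2625,.15),49)"
```

```text
xyz [ 33.6619 -15.3256   9.9801] dr [-0.0142 -0.0067 -4.4636]
```

Call:
{"op": "send_rows", "data": {"dr": [[0, 0, -0.6], [0, 0, -1.2], [0, 0, -1.8], [0, 0, -2.4], [0, 0, -3.0], [0, 0, -3.6], [0, 0, -4.2], [0, 0, -4.46]], "xyz": [[4, -1.8, 1.2], [9, -4.1, 2.7], [14, -6.4, 4.2], [19, -8.7, 5.6], [24, -11, 7.1], [29, -13.2, 8.6], [32, -14.6, 9.5], [33.66, -15.33, 9.98]], "jaw": [40, 40, 40, 40, 40, 40, 40, 40]}}

```text
time_s: 1.1
eef_pos: [0.4716, -0.2614, 0.1496]
eef_rot: [-0.001, 0.909, 0.416, -0.0]
wrist_force: [0.0, 0.6, 1.2]
opening: 0.4
grasp_force: 0.0
```

Run:
```python
from h import *
import cv2
a=ctrl.camera("side");b=ctrl.camera("top")
cv2.imwrite("pics/s1.png",a[:,:,::-1]);cv2.imwrite("pics/t1.png",b[:,:,::-1])
o=ctrl.get_obs();print(o["eef_pos"],o["q"],o["opening"],o["wrist_force"])
plan((.471,-.2625,.0845),49)
cr=lambda im,x,y,w=80,h=60:cv2.resize(im[y:y+h,x:x+w,::-1],(400,300),interpolation=cv2.INTER_CUBIC)
cv2.imwrite("pics/c1.png",np.hstack([cr(a,200,180),cr(b,260,180)]))
```

```text
[ 0.4715 -0.262   0.1498] [-0.7274  0.2169  1.7826  0.0001  1.1434 -0.0133] 0.40015461829327165 [-0.2944 -0.8781  0.4812]
xyz [-0.0727  0.0093  6.5314] dr [-0.0124 -0.001   0.0138]
```

View pics/c1.png

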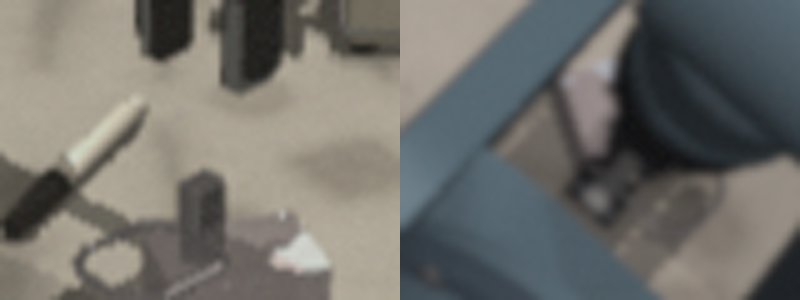

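The side crop shows the fingertips at (165,55) and (240,90), straddling the tab at (202,178). They are aligned, so I'll descend and grip.

Call:
{"op": "send_rows", "data": {"dr": [[0, 0, 0], [0, 0, 0], [0, 0, 0], [0, 0, 0], [0, 0, 0], [0, 0, 0], [0, 0, 0], [0, 0, 0]], "xyz": [[-0.04, 0, 2], [-0.07, 0, 4.5], [-0.07, 0, 6.0], [-0.07, 0, 6.5], [-0.07, 0, 6.5], [-0.07, 0, 6.5], [-0.07, 0, 6.5], [-0.07, 0, 6.5]], "jaw": [40, 40, 40, 40, 20, 5, 5, 5]}}

```text
time_s: 2.2
eef_pos: [0.4709, -0.264, 0.0861]
eef_rot: [0.0, 0.91, 0.415, 0.0]
wrist_force: [-2.5, -1.8, 2.3]
opening: 0.125
grasp_force: 60.1
```

Run:
```python
from h import *
import cv2
a=ctrl.camera("side")
o=ctrl.get_obs();print(o["eef_pos"],o["opening"],o["grasp_force"],o["wrist_force"],o["torque"])
cr=lambda im,x,y,w=80,h=60:cv2.resize(im[y:y+h,x:x+w,::-1],(800,600),interpolation=cv2.INTER_CUBIC)
cv2.imwrite("pics/c2.png",cr(a,200,190))
```

```text
[ 0.4708 -0.2639  0.0861] 0.1211505268034687 60.175822377204895 [-1.5634  0.277   3.489 ] [-0.0687  0.3401  0.0195]
```

View pics/c2.png

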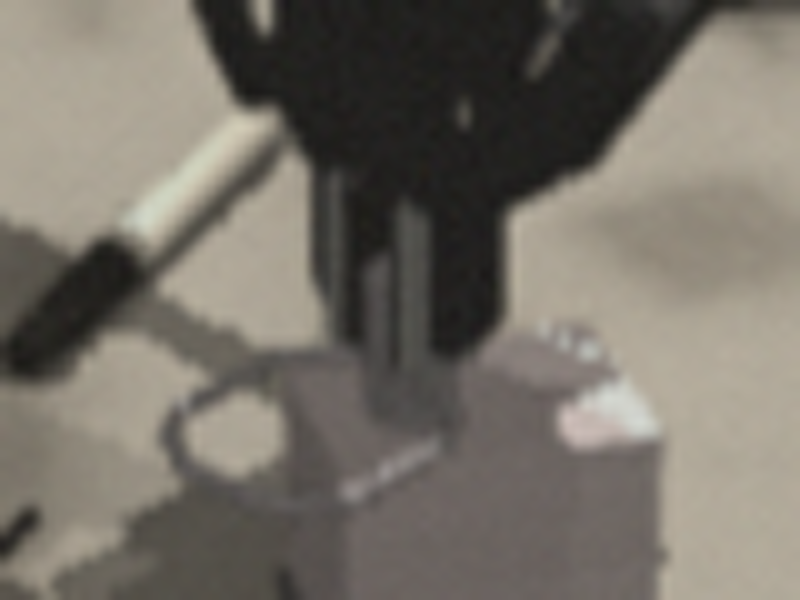

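The tab is held between the pads at 60 N with the ring free. Now I'll lift it and carry it above the collar.

```bash
python3 -c "
from h import *
plan((.4708,-.2639,.2),2.5)
plan((.4805,.0845,.2),2.5)"
```

```text
xyz [ -0.0031   0.006  -11.3926] dr [ 0.0086 -0.0007  7.748 ]
xyz [ 26.9226 -22.1247 -11.4185] dr [ 0.0086 -0.0007  7.748 ]
```

Call:
{"op": "send_rows", "data": {"dr": [[0, 0, 0], [0, 0, 0], [0, 0, 0], [0, 0, 0.5], [0, 0, 1.5], [0, 0, 2.5], [0, 0, 3.5], [0, 0, 4.5]], "xyz": [[0, 0, -1.5], [0, 0, -4.5], [0, 0, -8], [0, 0, -10.5], [2, -1.64, -11.4], [5.5, -4.52, -11.4], [10, -8.22, -11.4], [14.5, -11.92, -11.4]], "jaw": [5, 5, 5, 5, 5, 5, 5, 5]}}

```text
time_s: 3.25
eef_pos: [0.476, -0.0745, 0.2006]
eef_rot: [0.0, 0.982, 0.189, 0.001]
wrist_force: [0.8, -0.0, -0.0]
opening: 0.126
grasp_force: 59.7
```

```bash
python3 -c "
from h import *
plan((.4805,.0845,.2),2.5)"
```

```text
xyz [  6.3008 -14.6      0.0599] dr [ 0.0057 -0.0168  3.2052]
```

Call:
{"op": "send_rows", "data": {"dr": [[0, 0, 0.6], [0, 0, 1.4], [0, 0, 2.2], [0, 0, 2.9], [0, 0, 3.2], [0, 0, 3.2], [0, 0, 3.2], [0, 0, 3.2]], "xyz": [[1.9, -4.4, 0], [3.8, -8.8, 0], [5.4, -12.5, 0], [6.1, -14.1, 0], [6.3, -14.6, 0.5], [6.3, -14.6, 1.5], [6.3, -14.6, 2], [6.3, -14.6, 2]], "jaw": [5, 5, 5, 5, 5, 5, 5, 5]}}

```text
time_s: 4.25
eef_pos: [0.4793, 0.0826, 0.179]
eef_rot: [-0.0, 1.0, 0.024, -0.001]
wrist_force: [0.8, -0.4, -1.3]
opening: 0.124
grasp_force: 59.8
```

Run:
```python
from h import *
import cv2
a=ctrl.camera("side");b=ctrl.camera("top")
o=ctrl.get_obs();print(o["eef_pos"],o["eef_rot"],o["opening"],o["wrist_force"])
cv2.imwrite("pics/s3.png",a[:,:,::-1]);cv2.imwrite("pics/t3.png",b[:,:,::-1])
cr=lambda im,x,y,w=50,h=75:cv2.resize(im[y:y+h,x:x+w,::-1],(400,600),interpolation=cv2.INTER_CUBIC)
cv2.imwrite("pics/c3.png",np.hstack([cr(a,220,110),cr(b,145,160)]))
print(proj("side",(.4805,.0845,.078)),proj("top",(.4805,.0845,.078)))
```

```text
[0.4797 0.0826 0.1795] [-0.      0.9997  0.024  -0.    ] 0.12235847696673308 [-1.1626 -0.4075 -0.4885]
[247.5223 158.4816] [170.8437 199.9732]
```

View pics/c3.png

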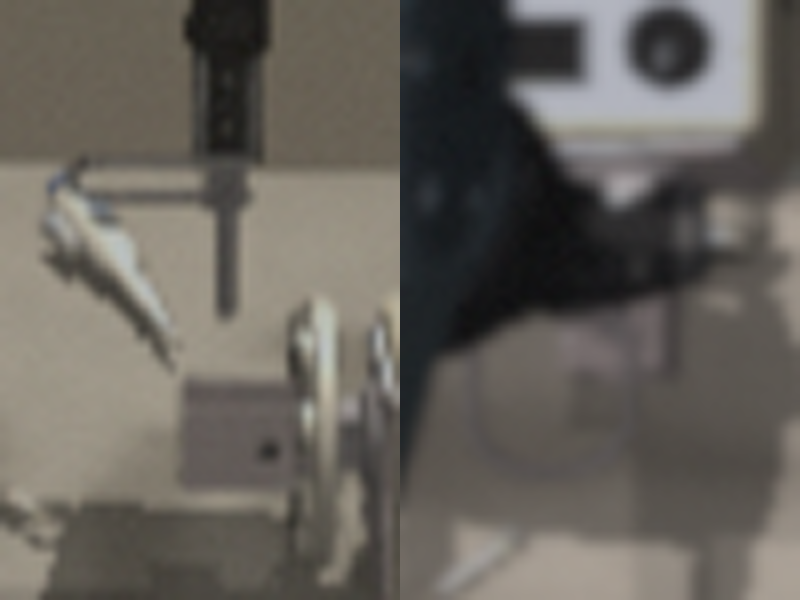

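The side crop shows the pin upright, with its tip at (227,316) and the ring level, pointing to -x. The collar is below it.

Run:
```python
from h import *
f=lambda x0,y0,X,Y:(x0+(X+.5)/8-.5,y0+(Y+.5)/8-.5)
for X,Y in((227,316),(227,250)):
    u,v=f(220,110,X,Y)
    o,d=ray("side",u,v);print(u,v,o+d*(.0826-o[1])/d[1])
for px in((88,100),(88,134),(128,112)):pass
# collar near top edge left/right corners in this picture
for X in(183,290):
    print(onz("side",*f(220,110,X,388),.078))
plan((.4805,.0845,.1795),2.5)
```

```text
247.9375 149.0625 [0.4813 0.0826 0.1061]
247.9375 140.8125 [0.481  0.0826 0.1296]
[0.4662 0.0872 0.078 ]
[0.5037 0.0893 0.078 ]
xyz [ 0.0862 -0.1865  0.0049] dr [-0.0005  0.0007  0.0415]
```

Call:
{"op": "send_rows", "data": {"dr": [[0, 0, 0], [0, 0, 0], [0, 0, 0], [0, 0, 0], [0, 0, 0], [0, 0, 0], [0, 0, 0], [0, 0, 0]], "xyz": [[-0.06, -0.19, 0.8], [-0.06, -0.19, 1.8], [-0.06, -0.19, 2.5], [-0.06, -0.19, 2.7], [-0.06, -0.19, 2.8], [-0.06, -0.19, 2.9], [-0.06, -0.19, 3.0], [-0.06, -0.19, 3.0]], "jaw": [5, 5, 5, 5, 5, 5, 5, 5]}}

```text
time_s: 5.35
eef_pos: [0.4792, 0.0845, 0.1497]
eef_rot: [0.0, 1.0, 0.024, 0.0]
wrist_force: [-0.8, -2.5, 0.6]
opening: 0.128
grasp_force: 60.0
```

Call:
{"op": "send_rows", "data": {"dr": [[0, 0, 0], [0, 0, 0], [0, 0, 0], [0, 0, 0], [0, 0, 0], [0, 0, 0], [0, 0, 0], [0, 0, 0]], "xyz": [[0, 0, 0.05], [0, 0, 0.1], [0, 0, 0.15], [0, 0, 0.2], [0, 0, 0.25], [0, 0, 0.3], [0, 0, 0.3], [0, 0, 0.3]], "jaw": [5, 5, 5, 5, 5, 5, 5, 5]}}

```text
time_s: 6.35
eef_pos: [0.4791, 0.0845, 0.1467]
eef_rot: [0.0, 1.0, 0.024, 0.0]
wrist_force: [-1.8, -5.4, 5.7]
opening: 0.121
grasp_force: 60.5
```

Call:
{"op": "send_rows", "data": {"dr": [[0, 0, 0], [0, 0, 0], [0, 0, 0], [0, 0, 0], [0, 0, 0], [0, 0, 0], [0, 0, 0], [0, 0, 0]], "xyz": [[0, 0.05, 0], [0, 0.1, 0], [0, 0.15, 0], [0, 0.15, 0], [0, 0.15, 0.0], [0, 0.15, 0.0], [0, 0.15, 0.0], [0, 0.15, 0.0]], "jaw": [5, 5, 5, 5, 5, 5, 5, 5]}}

```text
time_s: 7.35
eef_pos: [0.4789, 0.0835, 0.1463]
eef_rot: [-0.0, 1.0, 0.024, -0.0]
wrist_force: [-0.7, -0.4, -1.1]
opening: 0.121
grasp_force: 59.8
```

Call:
{"op": "send_rows", "data": {"dr": [[0, 0, 0], [0, 0, 0], [0, 0, 0], [0, 0, 0], [0, 0, 0], [0, 0, 0], [0, 0, 0], [0, 0, 0]], "xyz": [[0, 0, 0.03], [0, 0, 0.06], [0, 0, 0.09], [0, 0, 0.12], [0, 0, 0.15], [0, 0, 0.15], [0, 0, 0.15], [0, 0, 0.15]], "jaw": [5, 5, 5, 5, 5, 5, 5, 5]}}

```text
time_s: 8.35
eef_pos: [0.4794, 0.0833, 0.1458]
eef_rot: [0.0, 1.0, 0.024, 0.0]
wrist_force: [-3.1, -0.1, 7.1]
opening: 0.125
grasp_force: 60.9
```

Call:
{"op": "send_rows", "data": {"dr": [[0, 0, 0], [0, 0, 0], [0, 0, 0], [0, 0, 0], [0, 0, 0], [0, 0, 0], [0, 0, 0], [0, 0, 0]], "xyz": [[0, 0, -0.04], [0.06, 0, -0.04], [0.12, 0, -0.04], [0.18, 0, -0.04], [0.24, 0, -0.04], [0.3, 0, -0.04], [0.36, 0, -0.04], [0.4, 0, -0.04]], "jaw": [5, 5, 5, 5, 5, 5, 5, 5]}}

```text
time_s: 9.35
eef_pos: [0.4812, 0.0835, 0.1457]
eef_rot: [0.0, 1.0, 0.024, -0.002]
wrist_force: [-10.8, -1.1, 13.4]
opening: 0.122
grasp_force: 61.6
```

Call:
{"op": "send_rows", "data": {"dr": [[0, 0, 0], [0, 0, 0], [0, 0, 0], [0, 0, 0], [0, 0, 0], [0, 0, 0], [0, 0, 0], [0, 0, 0]], "xyz": [[0, 0, -0.04], [0, 0, -0.08], [0, 0, -0.12], [0, 0, -0.12], [0, 0, -0.12], [0, 0, -0.12], [0, 0, -0.12], [0, 0, -0.12]], "jaw": [5, 5, 5, 5, 5, 5, 5, 5]}}

```text
time_s: 10.35
eef_pos: [0.4814, 0.0835, 0.1459]
eef_rot: [0.0, 1.0, 0.024, -0.002]
wrist_force: [-6.0, -1.7, 4.4]
opening: 0.123
grasp_force: 60.4
```

Run:
```python
from h import *
import cv2
a=ctrl.camera("side");b=ctrl.camera("top")
o=ctrl.get_obs();print(o["eef_pos"],o["eef_rot"],o["wrist_force"],o["torque"])
cv2.imwrite("pics/s4.png",a[:,:,::-1])
cr=lambda im,x,y,w=50,h=75:cv2.resize(im[y:y+h,x:x+w,::-1],(400,600),interpolation=cv2.INTER_CUBIC)
cv2.imwrite("pics/c4.png",np.hstack([cr(cv2.imread("pics/s3.png")[:,:,::-1],220,110),cr(a,220,110)]))
```

```text
[0.4814 0.0835 0.1459] [ 0.0001  0.9997  0.0244 -0.0021] [-5.9291 -0.9262  3.98  ] [-0.2585  1.2621  0.0563]
```

View pics/c4.png

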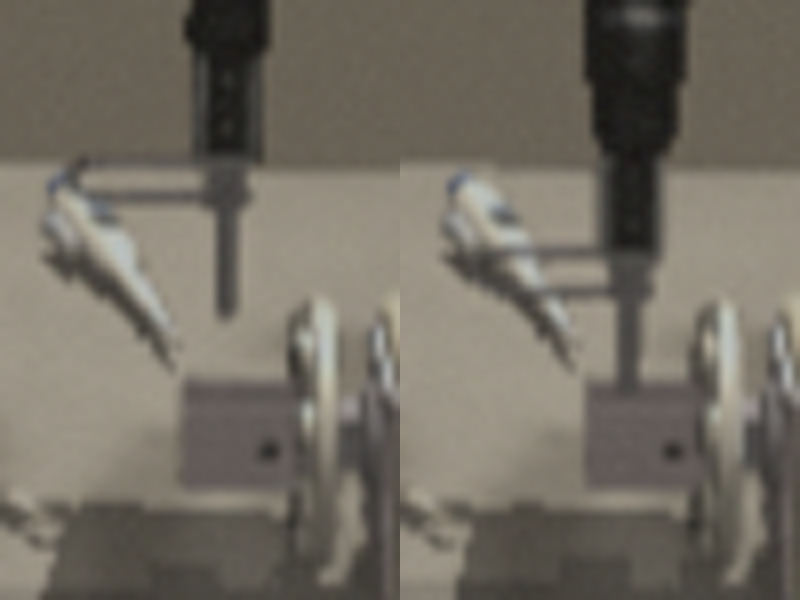

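In the right crop the shank stands in the collar at (628,385). The collar has moved about 1.5 mm towards the housing, so I'll keep easing it that way with a light press.

Call:
{"op": "send_rows", "data": {"dr": [[0, 0, 0], [0, 0, 0], [0, 0, 0], [0, 0, 0], [0, 0, 0], [0, 0, 0], [0, 0, 0], [0, 0, 0]], "xyz": [[0.05, 0, 0], [0.1, 0, 0], [0.15, 0, 0], [0.2, 0, 0], [0.2, 0, 0], [0.2, 0, 0], [0.2, 0, 0], [0.2, 0, 0]], "jaw": [5, 5, 5, 5, 5, 5, 5, 5]}}

```text
time_s: 11.45
eef_pos: [0.4832, 0.0836, 0.1459]
eef_rot: [0.0, 1.0, 0.024, -0.002]
wrist_force: [-5.8, -1.7, 4.1]
opening: 0.124
grasp_force: 60.5
```

```bash
python3 -c "
from h import *
o=ctrl.get_obs();print(o['eef_pos'],o['eef_rot'],o['wrist_force'],o['torque'])"
```

```text
[0.4832 0.0836 0.1459] [ 0.0001  0.9997  0.0244 -0.0022] [-5.8282 -1.6543  4.1017] [-0.3041  1.4101 -0.0016]
```

Call:
{"op": "send_rows", "data": {"dr": [[0, 0, 0], [0, 0, 0], [0, 0, 0], [0, 0, 0], [0, 0, 0], [0, 0, 0], [0, 0, 0], [0, 0, 0]], "xyz": [[0.03, 0, 0], [0.06, 0, 0], [0.09, 0, 0], [0.12, 0, 0], [0.15, 0, 0], [0.18, 0, 0], [0.2, 0, 0], [0.2, 0, 0]], "jaw": [5, 5, 5, 5, 5, 5, 5, 5]}}

```text
time_s: 12.45
eef_pos: [0.4853, 0.0836, 0.1459]
eef_rot: [0.0, 1.0, 0.024, -0.002]
wrist_force: [-5.9, -1.3, 4.5]
opening: 0.118
grasp_force: 60.5
```

Call:
{"op": "send_rows", "data": {"dr": [[0, 0, 0], [0, 0, 0], [0, 0, 0], [0, 0, 0], [0, 0, 0], [0, 0, 0], [0, 0, 0], [0, 0, 0]], "xyz": [[0.03, 0, 0], [0.06, 0, 0], [0.09, 0, 0], [0.12, 0, 0], [0.15, 0, 0], [0.18, 0, 0], [0.2, 0, 0], [0.2, 0, 0]], "jaw": [5, 5, 5, 5, 5, 5, 5, 5]}}

```text
time_s: 13.45
eef_pos: [0.4884, 0.0838, 0.1459]
eef_rot: [0.0, 1.0, 0.024, -0.001]
wrist_force: [-3.2, -0.6, -2.3]
opening: 0.122
grasp_force: 59.7
```

The vertical support has gone (Fz went from +4.5 to -2.3 N), so the tip is over the spindle hole. Easing down.

Call:
{"op": "send_rows", "data": {"dr": [[0, 0, 0], [0, 0, 0], [0, 0, 0], [0, 0, 0], [0, 0, 0], [0, 0, 0], [0, 0, 0], [0, 0, 0]], "xyz": [[0, 0, 0.05], [0, 0, 0.1], [0, 0, 0.15], [0, 0, 0.2], [0, 0, 0.25], [0, 0, 0.3], [0, 0, 0.3], [0, 0, 0.3]], "jaw": [5, 5, 5, 5, 5, 5, 5, 5]}}

```text
time_s: 14.45
eef_pos: [0.4892, 0.0837, 0.1436]
eef_rot: [0.0, 1.0, 0.024, 0.0]
wrist_force: [-1.4, -1.5, 1.2]
opening: 0.123
grasp_force: 60.0
```

```bash
python3 -c "
from h import *
o=ctrl.get_obs();print(o['eef_pos'],o['eef_rot'],o['wrist_force'],o['torque'])"
```

```text
[0.4892 0.0837 0.1436] [0.0001 0.9997 0.0242 0.0002] [-1.3795 -1.4558  1.2463] [-0.4923  0.2304 -0.0015]
```

Call:
{"op": "send_rows", "data": {"dr": [[0, 0, 0], [0, 0, 0], [0, 0, 0], [0, 0, 0], [0, 0, 0], [0, 0, 0], [0, 0, 0], [0, 0, 0]], "xyz": [[0, 0, 0.05], [0, 0, 0.1], [0, 0, 0.15], [0, 0, 0.2], [0, 0, 0.25], [0, 0, 0.3], [0, 0, 0.35], [0, 0, 0.4]], "jaw": [5, 5, 5, 5, 5, 5, 5, 5]}}

```text
time_s: 15.45
eef_pos: [0.4894, 0.0837, 0.1398]
eef_rot: [0.0, 1.0, 0.024, 0.0]
wrist_force: [-0.4, -2.9, 5.4]
opening: 0.121
grasp_force: 60.5
```

Call:
{"op": "send_rows", "data": {"dr": [[0, 0, 0], [0, 0, 0], [0, 0, 0], [0, 0, 0], [0, 0, 0], [0, 0, 0], [0, 0, 0], [0, 0, 0]], "xyz": [[0, 0.03, 0], [0, 0.06, 0], [0, 0.06, 0.05], [0, 0.06, 0.1], [0, 0.06, 0.15], [0, 0.06, 0.2], [0, 0.06, 0.2], [0, 0.06, 0.2]], "jaw": [5, 5, 5, 5, 5, 5, 5, 5]}}

```text
time_s: 16.45
eef_pos: [0.4892, 0.0832, 0.1376]
eef_rot: [-0.0, 1.0, 0.024, 0.0]
wrist_force: [3.2, -1.7, 2.2]
opening: 0.125
grasp_force: 60.1
```

```bash
python3 -c "
from h import *
o=ctrl.get_obs();print(o['eef_pos'],o['eef_rot'],o['wrist_force'],o['torque'])"
```

```text
[0.4892 0.0832 0.1376] [-0.      0.9997  0.0242  0.0002] [ 3.2375 -1.7084  2.1701] [-0.2128 -0.6875 -0.0151]
```

Call:
{"op": "send_rows", "data": {"dr": [[0, 0, 0], [0, 0, 0], [0, 0, 0], [0, 0, 0], [0, 0, 0], [0, 0, 0], [0, 0, 0], [0, 0, 0]], "xyz": [[0.04, 0.03, 0.05], [0.04, 0.03, 0.1], [0.04, 0.03, 0.2], [0.04, 0.03, 0.3], [0.04, 0.03, 0.4], [0.04, 0.03, 0.5], [0.04, 0.03, 0.6], [0.04, 0.03, 0.6]], "jaw": [5, 5, 5, 5, 5, 5, 5, 5]}}

```text
time_s: 17.45
eef_pos: [0.4894, 0.083, 0.1315]
eef_rot: [-0.0, 1.0, 0.024, -0.0]
wrist_force: [2.4, -0.1, 1.0]
opening: 0.122
grasp_force: 60.0
```

```bash
python3 -c "
from h import *
o=ctrl.get_obs();print(o['eef_pos'],o['eef_rot'],o['wrist_force'],o['torque'])"
```

```text
[0.4894 0.083  0.1315] [-0.      0.9997  0.0243 -0.    ] [ 2.3559 -0.1067  1.0135] [-0.0269 -0.6627 -0.0695]
```

Call:
{"op": "send_rows", "data": {"dr": [[0, 0, 0], [0, 0, 0], [0, 0, 0], [0, 0, 0], [0, 0, 0], [0, 0, 0], [0, 0, 0], [0, 0, 0]], "xyz": [[0.02, 0, 0.1], [0.02, 0, 0.2], [0.02, 0, 0.3], [0.02, 0, 0.4], [0.02, 0, 0.5], [0.02, 0, 0.6], [0.02, 0, 0.7], [0.02, 0, 0.8]], "jaw": [5, 5, 5, 5, 5, 5, 5, 5]}}

```text
time_s: 18.45
eef_pos: [0.4897, 0.083, 0.1236]
eef_rot: [-0.0, 1.0, 0.024, 0.0]
wrist_force: [1.7, 0.2, 2.3]
opening: 0.124
grasp_force: 60.3
```

Call:
{"op": "send_rows", "data": {"dr": [[0, 0, 0], [0, 0, 0], [0, 0, 0], [0, 0, 0], [0, 0, 0], [0, 0, 0], [0, 0, 0], [0, 0, 0]], "xyz": [[0.02, 0, 0.15], [0.02, 0, 0.3], [0.02, 0, 0.45], [0.02, 0, 0.6], [0.02, 0, 0.75], [0.02, 0, 0.9], [0.02, 0, 1.0], [0.02, 0, 1.0]], "jaw": [5, 5, 5, 5, 5, 5, 5, 5]}}

```text
time_s: 19.45
eef_pos: [0.4899, 0.083, 0.1134]
eef_rot: [-0.0, 1.0, 0.024, 0.0]
wrist_force: [2.9, 0.4, 2.8]
opening: 0.125
grasp_force: 60.2
```

Call:
{"op": "send_rows", "data": {"dr": [[0, 0, 0], [0, 0, 0], [0, 0, 0], [0, 0, 0], [0, 0, 0], [0, 0, 0], [0, 0, 0], [0, 0, 0]], "xyz": [[0, 0, 0.05], [0, 0, 0.1], [0, 0, 0.13], [0, 0, 0.16], [0, 0, 0.19], [0, 0, 0.22], [0, 0, 0.22], [0, 0, 0.22]], "jaw": [5, 5, 5, 5, 5, 5, 5, 5]}}

```text
time_s: 20.45
eef_pos: [0.4901, 0.083, 0.112]
eef_rot: [0.0, 1.0, 0.024, 0.0]
wrist_force: [1.9, 0.7, 9.9]
opening: 0.122
grasp_force: 61.2
```

Seated: the TCP is at the computed home height of 0.112 with Fz at 10 N. Now I'll release, rise, and look.

Call:
{"op": "send_rows", "data": {"dr": [[0, 0, 0], [0, 0, 0], [0, 0, 0], [0, 0, 0], [0, 0, 0], [0, 0, 0], [0, 0, 0], [0, 0, 0]], "xyz": [[0, 0, -0.1], [0, 0, -0.1], [0, 0, -0.1], [0, 0, -0.1], [0, 0, -1.0], [0, 0, -2.5], [0, 0, -4.5], [0, 0, -5.5]], "jaw": [15, 25, 35, 40, 40, 40, 40, 40]}}

```text
time_s: 21.45
eef_pos: [0.4909, 0.0829, 0.1686]
eef_rot: [0.0, 1.0, 0.024, 0.002]
wrist_force: [0.5, 0.5, 0.0]
opening: 0.402
grasp_force: 0.0
```

Call:
{"op": "send_rows", "data": {"dr": [[0, 0, 0], [0, 0, 0], [0, 0, 0], [0, 0, 0], [0, 0, 0], [0, 0, 0], [0, 0, 0], [0, 0, 0]], "xyz": [[-1.5, 0, 0], [-3.5, 0, 0], [-4.6, 0, 0], [-4.6, 0, 0], [-4.6, 0, 0], [-4.6, 0, 0], [-4.6, 0, 0], [-4.6, 0, 0]], "jaw": [40, 40, 30, 15, 0, 0, 0, 0]}}

```text
time_s: 22.45
eef_pos: [0.444, 0.0807, 0.1663]
eef_rot: [-0.0, 1.0, 0.024, -0.0]
wrist_force: [-0.7, 0.1, -0.7]
opening: 0.001
grasp_force: 0.0
```

Run:
```python
from h import *
import cv2
a=ctrl.camera("side");b=ctrl.camera("top")
o=ctrl.get_obs();print(o["eef_pos"],o["eef_rot"],o["opening"],o["wrist_force"])
cr=lambda im,x,y,w=50,h=75:cv2.resize(im[y:y+h,x:x+w,::-1],(400,600),interpolation=cv2.INTER_CUBIC)
cv2.imwrite("pics/c5.png",np.hstack([cr(a,220,110),cr(b,145,160)]))
for p in((.4912,.083,.078),(.4387,.081,.087)):print((proj("side",p)-[220,110])*8,(proj("top",p)-[145,160])*8+[400,0])
```

```text
[0.4439 0.0808 0.1663] [-0.      0.9997  0.0243 -0.0001] 0.0019925085658042134 [-0.2695 -0.9517  0.1463]
[250.8223 389.8846] [613.5457 286.4615]
[ 99.7371 364.3865] [603.2944 449.4638]
```

View pics/c5.png

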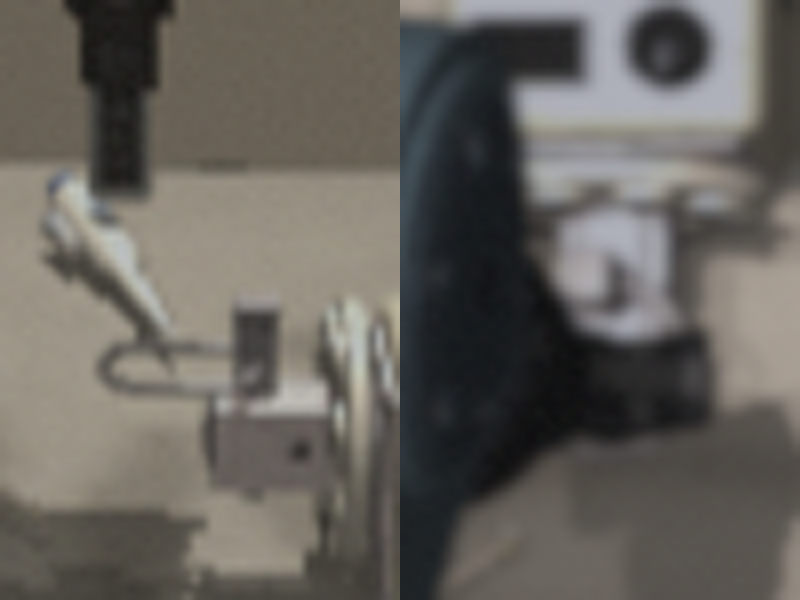

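The pin is seated: the shoulder is on the collar at (255,390) and the tip shows below at (252,493). The ring is still open with its bow at (103,368), under the closed fingers. Now I'll press the bow down.

Call:
{"op": "send_rows", "data": {"dr": [[0, 0, 0], [0, 0, 0], [0, 0, 0], [0, 0, 0], [0, 0, 0], [0, 0, 0], [0, 0, 0], [0, 0, 0]], "xyz": [[-0.15, 0, 1.5], [-0.15, 0, 3.5], [-0.15, 0, 4.8], [-0.15, 0, 5.3], [-0.15, 0, 5.6], [-0.15, 0, 5.9], [-0.15, 0, 6.2], [-0.15, 0, 6.5]], "jaw": [0, 0, 0, 0, 0, 0, 0, 0]}}

```text
time_s: 23.55
eef_pos: [0.4429, 0.0806, 0.1016]
eef_rot: [0.0, 1.0, 0.024, 0.001]
wrist_force: [-0.3, 0.7, 1.7]
opening: 0.002
grasp_force: 0.7
```

Call:
{"op": "send_rows", "data": {"dr": [[0, 0, 0], [0, 0, 0], [0, 0, 0], [0, 0, 0], [0, 0, 0], [0, 0, 0], [0, 0, 0], [0, 0, 0]], "xyz": [[0, 0, 0.3], [0, 0, 0.6], [0, 0, 0.9], [0, 0, 1.2], [0, 0, 1.5], [0, 0, 1.8], [0.1, 0, 2.1], [0.1, 0, 2.4]], "jaw": [0, 0, 0, 0, 0, 0, 0, 0]}}

```text
time_s: 24.55
eef_pos: [0.4434, 0.0807, 0.0771]
eef_rot: [-0.0, 1.0, 0.024, -0.0]
wrist_force: [0.6, 0.4, -0.1]
opening: 0.001
grasp_force: 0.0
```

Run:
```python
from h import *
import cv2
a=ctrl.camera("side")
cr=lambda im,x,y,w=50,h=75:cv2.resize(im[y:y+h,x:x+w,::-1],(400,600),interpolation=cv2.INTER_CUBIC)
cv2.imwrite("pics/c6.png",cr(a,220,110))
```

```text
(no output)
```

View pics/c6.png

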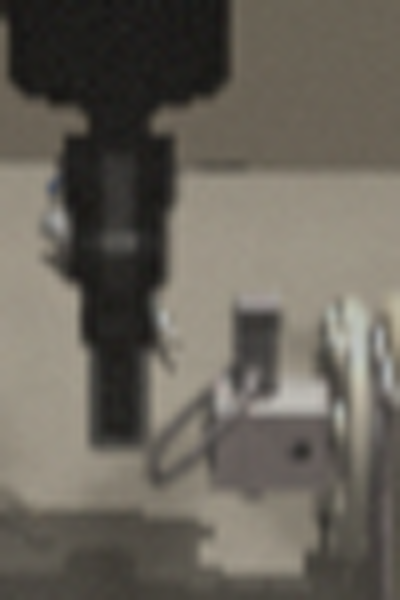

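The ring is past the fingers at (160,480), at about 45°, and there is no force on the tool. It may still be swinging, so I'll retract upward and look again.

Call:
{"op": "send_rows", "data": {"dr": [[0, 0, 0], [0, 0, 0], [0, 0, 0], [0, 0, 0], [0, 0, 0], [0, 0, 0], [0, 0, 0], [0, 0, 0]], "xyz": [[-0.5, 0, 0], [-1, 0, -1.5], [-1.5, 0, -4], [-2, 0, -7], [-2, 0, -9], [-2, 0, -10], [-2, 0, -10], [-2, 0, -10]], "jaw": [0, 0, 0, 0, 0, 0, 0, 0]}}

```text
time_s: 25.6
eef_pos: [0.4228, 0.0798, 0.1765]
eef_rot: [-0.0, 1.0, 0.024, -0.001]
wrist_force: [-0.7, 0.0, 0.0]
opening: 0.002
grasp_force: 0.0
```

Run:
```python
from h import *
import cv2
a=ctrl.camera("side")
cr=lambda im,x,y,w=50,h=75:cv2.resize(im[y:y+h,x:x+w,::-1],(400,600),interpolation=cv2.INTER_CUBIC)
cv2.imwrite("pics/c7.png",cr(a,220,110))
```

```text
(no output)
```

View pics/c7.png

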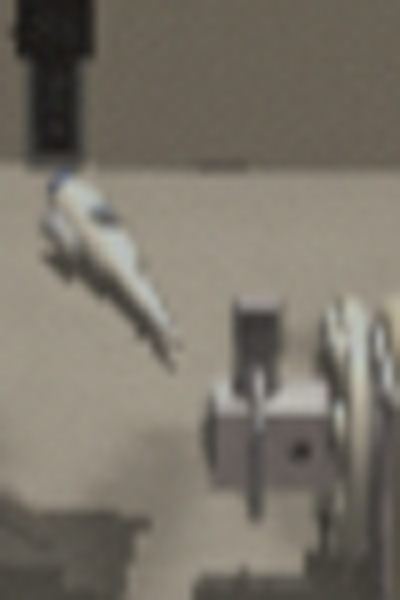

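The ring now hangs straight down at column 257, with its bow at (256,520) below the pin. It has snapped shut, the pin is home, and the arm is clear.

```bash
python3 -c "
from bench import ctrl
print(ctrl.hand_in())"
```

```text
the job is handed in; nothing more can be done
None
```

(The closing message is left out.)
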